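# Fetch the parts basket from the deep rinse tank with the hook rod

### The job

The rinse tank has been drained: take the hook rod from its hanger, lift the basket of parts out of the open tank by its bail with the hook, the gripper and arm never touching the basket, carry it steadily and set it down gently in the draining tray, upright and off the hook. Then hang the rod back in the hanger's fork and let go, leaving the tank lid and the other things on the bench where they are.

Things in the scene. Friction and masses are not known exactly. Their poses are not given: they have to be found in the camera images.
- rod: Hook rod, upright in the hanger's fork at the start; 200 mm long, 0.18 kg. Origin: on the shaft's axis, level with the underside of the hook; z up the shaft. 8 mm round steel shaft; a round guard 48 mm across spans z 130 to 136 mm, above it the black flat-sided grip, 30 mm (x) by 24 mm (y), z 136 to 200 mm. Its yaw in the fork varies.
- rod_grip (a point): Place to grip the rod: middle of the black grip, 172 mm above the rod's origin; axes as the rod's. Grip it across the 24 mm (along y), from above.
- hook_seat (a point): Where the bail lies when lifted: on top of the hook's arm, midway between shaft and tip, at x = -15, z = 8 mm from the rod's origin. The hook (8 mm bar) runs from the shaft along the rod's own -x, 0 to 8 mm above the origin, to an upturned tip centred at x = -30 mm, top at z = 28 mm; 22 mm is clear between shaft and tip.
- basket: Round slotted steel basket with a rigid bail, 0.25 to 0.5 kg loaded, hanging by its flange from two ledges in the open tank, foot 170 mm below the deck, bail top 70 mm below the tank's rim; yaw varies. Origin: centre of its foot, z up. Foot 76 mm across, flange 98 mm across at z 55 to 60 mm. Inside the bail, above the flange, all is free.
- bail_top (a point): Centre of the bail's level top, on the bar's centre line, 120 mm above the basket's origin; axes as the basket's. The bail is a 6 mm round bar in the basket's y-z plane: uprights at y = 41 and -41 mm from the flange to z 100 mm, then sloping in to the level top, 40 mm long along y.
- bench: White rinse bench, fixed. Origin: middle of its deck, at deck height z = 0; deck 500 mm (x) by 1100 mm (y). Two tanks are sunk in it, centred at bench y = +85 and -85 mm, x = 0; either may be the open one, the other has the lid on. Inside 140 mm (x) by 116 mm (y), walls 8 mm, rim 20 mm above the deck, floor 200 mm below it.
- tank_a (a point): Middle of the mouth of the tank at bench y = +85 mm, at rim height. In each tank a 16 mm wide ledge along both walls that face y, top 115 mm below the deck, carries the basket's flange; 84 mm is free between the ledges.
- tank_b (a point): Middle of the mouth of the tank at bench y = -85 mm, at rim height; same tank.
- hanger: Aluminium tool hanger, fixed, to one side of the tanks. Origin: under the seat, at deck height. Foot 130 by 100 by 10 mm, a 14 by 40 mm post at x = +55 mm. On top a fork plate, 6 mm thick, upper face 150 mm above the deck, 58 mm wide, from the post to x = -28 mm. Its 14 mm slot along x is open at the -x end, closed at x = +12 mm.
- fork_seat (a point): Seat of the rod: on the slot's middle line, on the fork's upper face; axes as the hanger's. The guard rests on the fork, the shaft hangs in the slot, the rod's origin then 20 mm above the deck. The rod comes out by raising it a few mm and drawing it along the hanger's -x; it goes back the same way reversed, at any yaw.
- tray: Shallow steel draining tray, fixed, on the other side of the tanks, 200 mm (x) by 170 mm (y), walls 4 mm thick, rim 20 mm above the deck. Origin: under its centre at deck height. Its floor is 4 mm above the deck.
- lid: White lid lying on the rim of the other tank, 156 by 132 mm, 0.5 kg. Origin: its middle at rim height. Its grip bar rises to 42 mm above the deck. Leave alone.
- beaker: Glass beaker, 70 mm across, 85 mm tall, near the far edge of the deck; origin under its centre. Leave alone.
- wash_bottle: White bottle, 64 mm across, 130 mm tall, near the far edge; origin under its centre. Leave alone.
- flange: Aluminium vacuum flange spool, 74 mm across, 48 mm tall, near the far edge; origin under its centre. Leave alone.
Things that resemble listed ones, but are neither listed nor needed, are in the scene too. Leave any green look-alike of the basket alone.

How it is judged:
On the way, in this order (a step that is already met when the one before it is completed fails the run):
1. the basket hangs on the hook, its foot above the tank's rim (contact force between rod and basket above 1 N and height (world z) of basket above 0.025 m and contact force between basket and bench below 0.1 N), for 0.2 s.
2. the basket stands in the draining tray, off the hook (contact force between basket and tray above 1 N and contact force between rod and basket below 0.1 N and z of basket in the frame of tray below 0.01 m and angle between basket's own z axis and vertical below 0.08 rad), for 0.3 s.
At the end, for the whole second after the job is handed in: Basket at rest flat on the tray floor (height within 6 mm, upright within 0.08 rad, inside the rim), off the hook; rod at rest in the hanger's fork by its guard (within 25 mm of the seat, height within 6 mm, upright within 0.12 rad) (x of basket in the frame of tray between -0.065 and 0.065 m and y of basket in the frame of tray between -0.05 and 0.05 m and z of basket in the frame of tray between 0 and 0.01 m and angle between basket's own z axis and vertical below 0.08 rad and linear speed of basket below 0.02 m/s and contact force between rod and basket below 0.1 N and horizontal distance between rod and fork_seat below 0.025 m and z of rod in the frame of hanger between 0.014 and 0.027 m and angle between rod's own z axis and vertical below 0.12 rad and linear speed of rod below 0.03 m/s); the robot touches nothing.
It fails at once if the basket is touched by the gripper or the arm (contact force between any of the fingers, the arm and basket above 1 N).
It fails at once if the basket is dropped or flung (faster than 0.7 m/s) (linear speed of basket above 0.7 m/s).
It fails at once if the basket is tipped more than 0.6 rad (angle between basket's own z axis and vertical above 0.6 rad).
It fails at once if the lid or another bystander is shifted by more than 20 mm (distance of any of lid, beaker, wash_bottle, flange from where it was at the start of the episode above 0.02 m).
It also fails if it takes over 72 s, if anything falls off the work surface, if the arm or the gripper's body presses on something with over 40 N, if the wrist force passes 120 N, or if a joint passes its speed limit or range.

### The arm

A 6-joint arm with a two-finger parallel gripper is mounted at the origin on the work surface. World frame = base frame: x ahead of the robot, y to its left, z up, the work surface at z = 0. Lengths are in m, angles in rad, forces in N, time in s.
With the tool pointing down it reaches from about 0.4 to 0.825 m from the base axis. Payload 7 kg.
Tool frame: the origin (TCP) lies at the very end of the fingers, on their centre line; the grasp point (between the pads) lies 19 mm behind it; y points along the fingers, x is the direction in which the jaws open and shut, and the axes are right-handed (so a half turn about y gives the same grasp; the last joint's range is limited). The gripper opens to 85 mm and grips with 20 to 120 N. Pads are 22 mm wide; open, the fingers measure 114 mm over their backs; the gripper's body (76 mm by 85 mm) begins 54 mm behind the grasp point. The pads swing forward as they close: fully open they stand 13 mm farther back than shut.
Start: joints at [-1.012, 0.359, 0.012, 0, -1.224, -0.288], TCP at [0.181, -0.65, 0.198] pointing down, gripper open.
Joint ranges: [-3.07, 3.07], [-1.43, 2.12], [-1.02, 1.25], [-3.03, 1.67], [-3.05, -0], [-3.03, 3.03]. Speed limits (rad/s): [2.39, 2.39, 3.01, 3.14, 3.14, 3.14].

### API

Orientations are given as a unit quaternion [x, y, z, w].
In Python, from station import readout, viewer, env gives the robot as it stands. The module is installed in compiled form; this text tells all that it offers.
- The arm moves only by the tool carry_out, never from a script. Its argument "motion" is a list of rows, each a list of 4 numbers: the shift along the world's x, y, z scaled (see below), then the turn about the world's z scaled (see below). In form: [[x, y, z, spin], ...]. A call has 1 to 12 rows; each row is the pose to reach, as a shift and turn from the pose commanded when the call began; what a row does not reach only later rows make up. The controller multiplies each number of a shift by 400 mm and each number of a turn by 45 degrees. A row lasts 1/8 s, in which the tool goes at most 62.5 mm and 10.7 degrees, less where a joint would pass 70% of its speed; a pose out of reach is approached as far as the arm can. A call with a number of a shift or a turn outside -1 to 1 is refused whole. A call with a gripper value outside its range is refused whole. "grip" is the opening, from 0 (shut) to 1 (fully open), set as the call begins (left out, the last holds). The fingers move at their own pace and stop on an object; "force" is the grip in N (left out, the last holds). Time passes only in rows, so rows that repeat a pose let the fingers close. It gives the time, the measured TCP pose, the force and the opening at its end, in the units of the state.
- readout.sense(): the state, without advancing time (a new reading comes with each control period).
- viewer.camera(name): name is "side" or "top" or "wrist"; returns a dict with "pixels" (480x640x3 uint8, red, green, blue), "fx", "fy", "cx", "cy" (pixels), "rvec" (rotation vector, rad) and "tvec" (3), from world to camera coordinates, as OpenCV has them; the wrist camera has in their place "T_tool_cam" (4x4, takes a point from camera to tool coordinates, whose origin is the TCP and whose axes are the tool frame's). Camera axes: x right, y down, z forward; pixel columns grow to the right and rows downward; lengths in m; the calibration is good to about 2 mm. A picture is of the moment at which its call begins: read the wrist's pose just before it. There is no depth.
- env.job_done(): hands the job in, once; it reports no verdict.
The state is a dict: "clock": time; "joints": joint angles; "joint_velocities": joint speeds; "joint_efforts": joint torques, N m; "position": TCP position; "ee_rot": TCP orientation; "ft_force": force on the tool from outside, world axes, zero at the start; "ft_torque": the same for the moment, N m; "opening": opening from 0.0 (shut) to 1.0 (fully open).
Only numpy, scipy, OpenCV 4.12 (cv2) and the standard library are available. Lean on these libraries where they do the work, as an engineer would, in place of code of your own. Each camera call takes 0.05 s, during which the arm holds its last target. There are 200 camera calls.

## Working session

There is one attempt and no reset: what is moved stays moved. The work goes in short steps, Python scripts to look and compute and a tool call to move; the robot and the scene stay as the last step left them, time stands still between calls to the robot, and variables do not carry over. Pictures are saved under pics/ and viewed, about 8 in all and at most 12, crops included, and the job is handed in when it is done.

Besides the shell and the picture viewer there is one more tool, called by a JSON object that holds its "fn" and its "kwargs". carry_out: Moves the arm, as the interface text tells. Its arguments: {"type":"object","properties":{"motion":{"type":"array","items":{"type":"array","items":{"type":"number"}}},"grip":{"type":"number"},"force":{"type":"number"}},"required":["motion"]}

```bash
mkdir -p pics; cat > h.py <<'E'
import numpy as np, cv2
from scipy.spatial.transform import Rotation as R
from station import readout, viewer, env
def cam(name):
    s=readout.sense(); c=viewer.camera(name)
    K=np.array([[c['fx'],0,c['cx']],[0,c['fy'],c['cy']],[0,0,1.]])
    if name=='wrist':
        T=np.eye(4);T[:3,:3]=R.from_quat(s['ee_rot']).as_matrix();T[:3,3]=s['position']
        W=T@np.array(c['T_tool_cam']); Rc=W[:3,:3]; o=W[:3,3]
    else:
        Rw=cv2.Rodrigues(np.array(c['rvec'],float))[0]; Rc=Rw.T; o=-Rw.T@np.array(c['tvec']).ravel()
    return np.array(c['pixels']),K,Rc,o
def save(n,im): cv2.imwrite('pics/'+n+'.png',cv2.cvtColor(im,cv2.COLOR_RGB2BGR))
def plane(px,z,K,Rc,o):
    d=Rc@np.linalg.inv(K)@np.array([px[0],px[1],1.]); return o+d*(z-o[2])/d[2]
def proj(p,K,Rc,o):
    q=K@(Rc.T@(np.array(p)-o)); return q[:2]/q[2]
def st():
    s=readout.sense(); print({k:np.round(s[k],3).tolist() for k in ('clock','joints','position','ee_rot','ft_force','opening')})
E
python3 - <<'E'
from h import *
st()
for n in('top','side'):
    im,K,Rc,o=cam(n); save(n,im); print(n,o.round(3),Rc[:,2].round(3),K[0,0]); np.savez(n,im=im,K=K,R=Rc,o=o)
E
```

```text
{'clock': 0.0, 'joints': [-1.012, 0.359, 0.011, -0.0, -1.224, -0.288], 'position': [0.18, -0.65, 0.197], 'ee_rot': [0.427, 0.563, -0.563, -0.428], 'ft_force': [0.488, 0.741, -0.246], 'opening': 0.998}
top [0.41  0.027 1.093] [ 0.128 -0.012 -0.992] 456.5003085039394
side [0.433 1.09  0.928] [ 0.094 -0.771 -0.63 ] 595.6221046809859
```

View pics/top.png

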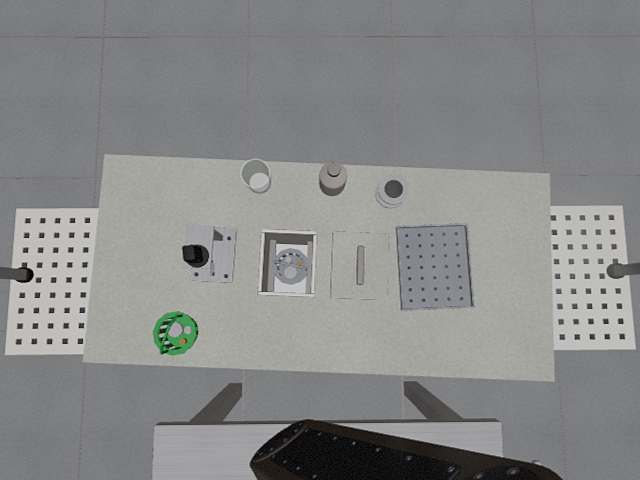

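View pics/side.png

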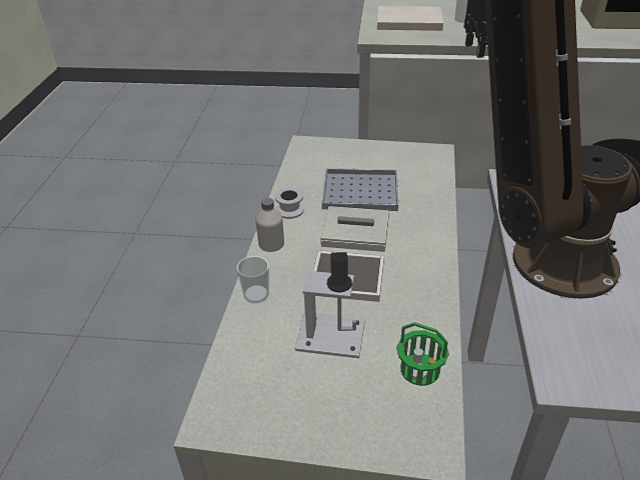

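The top view shows the hanger and rod near (205,253), the open tank with the steel basket at (288,263), the lid on the other tank at (360,265), and the tray at (435,266). The only look-alike of the basket is the green one at (176,333), also seen in the side view at (422,355). The steel basket in the tank is the one I want. The rod is the black-gripped one in the hanger; in the side view its grip is at (339,265) and its hook at (355,323). Next I'll check a close crop.

```bash
python3 - <<'E'
from h import *
a=np.load('top.npz');b=np.load('side.npz')
A=cv2.resize(a['im'][215:305,170:330],None,fx=5,fy=5,interpolation=cv2.INTER_CUBIC)
B=cv2.resize(b['im'][245:362,285:390],None,fx=5,fy=5,interpolation=cv2.INTER_CUBIC)[:,:]
save('crop_top',A)
t=(a['K'],a['R'],a['o'])
for n,p,z in [('bench corners',(104,154),0),('',(549,173),0),('',(553,381),0),('',(83,362),0),
 ('tray',(397,226),.02),('',(466,224),.02),('',(473,306),.02),('',(402,310),.02),
 ('tank outer',(262,230),.02),('',(316,230),.02),('',(316,297),.02),('',(259,295),.02)]:
    print(n,p,plane(p,z,*t).round(3))
E
```

```text
bench corners (104, 154) [0.772 0.544 0.   ]
 (549, 173) [ 0.72  -0.555  0.   ]
 (553, 381) [ 0.22  -0.528  0.   ]
 (83, 362) [0.273 0.567 0.   ]
tray (397, 226) [ 0.585 -0.17   0.02 ]
 (466, 224) [ 0.589 -0.335  0.02 ]
 (473, 306) [ 0.395 -0.342  0.02 ]
 (402, 310) [ 0.387 -0.176  0.02 ]
tank outer (262, 230) [0.578 0.152 0.02 ]
 (316, 230) [0.577 0.024 0.02 ]
 (316, 297) [0.419 0.025 0.02 ]
 (259, 295) [0.424 0.157 0.02 ]
```

View pics/crop_top.png

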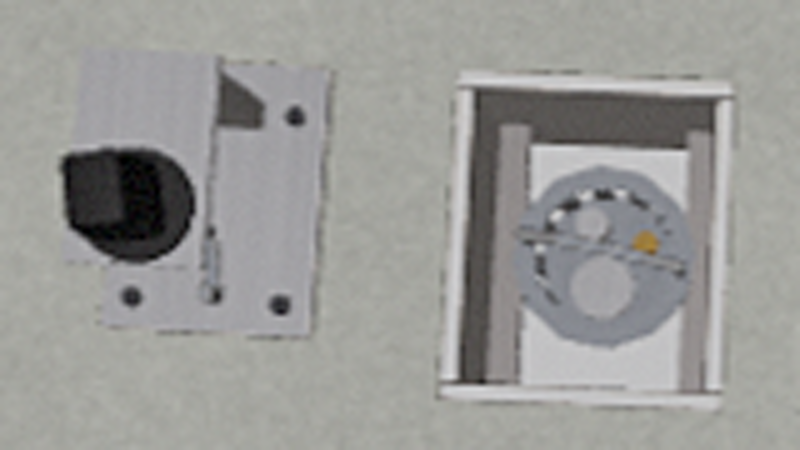

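The crop confirms the choices. The rod's grip top is at crop (92,187), its guard at (140,205) and its hook tip at (211,292), so the hook points toward the robot. The steel basket's bail runs from crop (522,232) to (683,270).

```bash
python3 - <<'E'
from h import *
a=np.load('top.npz'); t=(a['K'],a['R'],a['o'])
f=lambda u,v,z,n: print(n,plane((170+u/5,215+v/5),z,*t).round(4))
for q in[(64,157),(118,150),(125,222),(68,228)]: f(*q,.22,'griptop')
f(140,205,.156,'guard'); f(211,292,.048,'hooktip')
f(522,232,-.07,'bailL'); f(683,270,-.07,'bailR'); f(603,251,-.05,'bail mid'); f(605,257,-.11,'flange')
for q in[(222,60),(335,68),(312,336),(100,328)]: f(*q,.01,'foot')
for q in[(78,50),(218,55),(65,262)]: f(*q,.15,'fork')
s=readout.sense(); M=R.from_quat(s['ee_rot']).as_matrix(); print(M.round(3))
im,K,Rc,o=cam('wrist'); print(np.array(viewer.camera('wrist')['T_tool_cam']).round(3),K[0,0])
E
```

```text
griptop [0.5155 0.2802 0.22  ]
griptop [0.5181 0.2596 0.22  ]
griptop [0.4903 0.2562 0.22  ]
griptop [0.4881 0.2778 0.22  ]
guard [0.5031 0.267  0.156 ]
hooktip [0.4737 0.2612 0.048 ]
bailL [ 0.5104  0.1299 -0.07  ]
bailR [ 0.4904  0.0478 -0.07  ]
bail mid [ 0.4988  0.0875 -0.05  ]
flange [ 0.5003  0.0896 -0.11  ]
foot [0.5871 0.267  0.01  ]
foot [0.5829 0.2128 0.01  ]
foot [0.4549 0.2217 0.01  ]
foot [0.4593 0.3216 0.01  ]
fork [0.5688 0.296  0.15  ]
fork [0.5664 0.2377 0.15  ]
fork [0.4803 0.2987 0.15  ]
[[-0.267 -0.    -0.964]
 [ 0.964  0.001 -0.267]
 [ 0.001 -1.     0.   ]]
[[ 1.    -0.001  0.001 -0.001]
 [-0.001 -0.324  0.946 -0.176]
 [-0.001 -0.946 -0.324  0.085]
 [ 0.     0.     0.     1.   ]] 406.1937817713156
```

{"fn": "carry_out", "kwargs": {"motion": [[0,0,0.3,0],[0.2,0.3,0.5,0],[0.5,1,0.5,-0.2],[0.5,1,0.5,-0.2],[0.5,1,0.5,-0.2],[0.5,1,0.5,-0.2],[0.5,1,0.5,-0.2],[0.5,1,0.5,-0.2],[0.5,1,0.5,-0.2],[0.5,1,0.5,-0.2]], "grip": 1}}

```text
clock: 1.45
position: [0.3816, -0.2485, 0.3985]
ee_rot: [0.47, 0.529, -0.528, -0.469]
ft_force: [-0.3, -0.3, -0.4]
opening: 0.996
```

{"fn": "carry_out", "kwargs": {"motion": [[0.3,0.85,-0.3,0],[0.3,0.85,-0.3,0],[0.3,0.85,-0.3,0],[0.3,0.85,-0.3,0],[0.3,0.85,-0.3,0],[0.3,0.85,-0.3,0],[0.3,0.85,-0.3,0],[0.3,0.85,-0.3,0],[0.3,0.85,-0.3,0],[0.3,0.85,-0.3,0]]}}

```text
clock: 2.7
position: [0.5006, 0.0885, 0.2784]
ee_rot: [0.471, 0.528, -0.527, -0.471]
ft_force: [0.1, -0.2, -0.2]
opening: 0.998
```

```bash
python3 - <<'E'
from h import *
st()
im,K,Rc,o=cam('wrist'); save('w1',im); np.savez('w1',im=im,K=K,R=Rc,o=o)
E
```

```text
{'clock': 2.7, 'joints': [0.562, 0.035, -0.215, 0.0, -1.319, -2.021], 'position': [0.501, 0.089, 0.278], 'ee_rot': [0.471, 0.528, -0.527, -0.471], 'ft_force': [0.13, -0.206, -0.172], 'opening': 0.998}
```

View pics/w1.png

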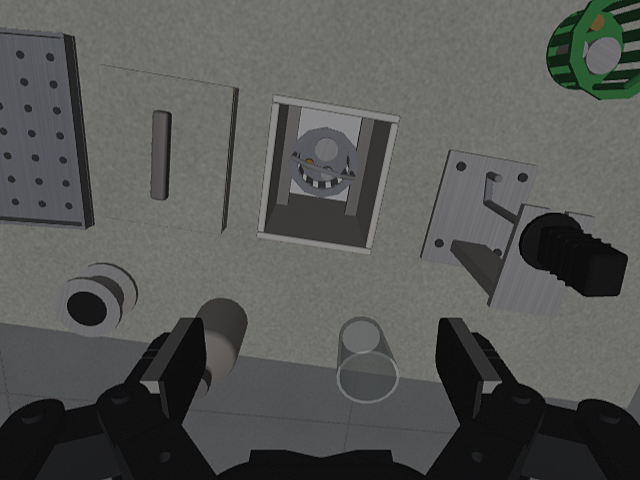

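The wrist view shows the tank with the basket at (325,165) and its bail from (292,160) to (356,178). The rod's grip is at (600,262), its guard at (548,238) and its hook tip at (494,180). I'll enlarge both areas.

```bash
python3 - <<'E'
from h import *
a=np.load('w1.npz');im=a['im']
A=cv2.resize(im[120:210,275:375],(400,360),interpolation=cv2.INTER_CUBIC)
B=cv2.resize(im[150:310,430:630],(400,320),interpolation=cv2.INTER_CUBIC)
C=np.zeros((360,800,3),np.uint8);C[:,:400]=np.clip(A*1.3,0,255);C[:320,400:]=B;save('w1c',C)
E
```

```text
(no output)
```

View pics/w1c.png

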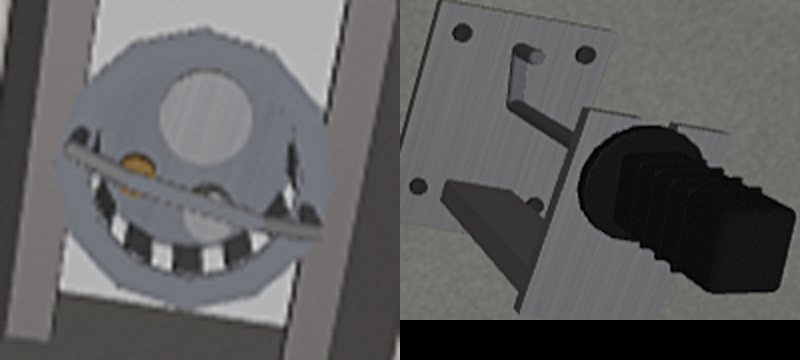

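```bash
python3 - <<'E'
from h import *
a=np.load('w1.npz'); t=(a['K'],a['R'],a['o'])
L=lambda u,v,z:plane((275+u/4,120+v/4),z,*t)
Q=lambda u,v,z:plane((430+(u-400)/2,150+v/2),z,*t)
for n,A,B in[('feet',L(80,142,-.11),L(305,212,-.11)),('shoulder',L(68,149,-.07),L(322,234,-.07)),('hook arm: shaft,tip base',Q(513,105,.024),Q(519,53,.046)),('griptop -> x edge',Q(797,207,.22),Q(780,290,.22)),('x edge2',Q(730,200,.22),Q(707,290,.22))]:
    d=B-A; print(n,((A+B)/2).round(4),np.linalg.norm(d).round(4),'ang',np.degrees(np.arctan2(d[1],d[0])).round(1),A.round(4),B.round(4))
print('top',L(193,199,-.05).round(4),'flange',L(193,165,-.11).round(4))
print('guard',Q(645,182,.156).round(4))
E
```

```text
feet [ 0.5017  0.0925 -0.11  ] 0.0814 ang 79.2 [ 0.4941  0.0525 -0.11  ] [ 0.5094  0.1325 -0.11  ]
shoulder [ 0.5002  0.0929 -0.07  ] 0.0863 ang 77.9 [ 0.4912  0.0507 -0.07  ] [ 0.5093  0.1351 -0.07  ]
hook arm: shaft,tip base [0.4873 0.2634 0.035 ] 0.0404 ang -156.8 [0.5029 0.2701 0.024 ] [0.4717 0.2567 0.046 ]
griptop -> x edge [0.4995 0.2801 0.22  ] 0.0285 ang 9.6 [0.4855 0.2777 0.22  ] [0.5136 0.2825 0.22  ]
x edge2 [0.5009 0.2578 0.22  ] 0.0308 ang 5.3 [0.4855 0.2564 0.22  ] [0.5162 0.2592 0.22  ]
top [ 0.4993  0.0916 -0.05  ] flange [ 0.4976  0.0919 -0.11  ]
guard [0.5008 0.2697 0.156 ]
```

Both views agree: the basket's centre is at (0.500, 0.092) with yaw about -11.5°, and the rod's axis is at (0.502, 0.269) with yaw about +8°.

{"fn": "carry_out", "kwargs": {"motion": [[0.003,0.15,0,0.04],[0.003,0.3,0,0.04],[0.003,0.45,0,0.04],[0.003,0.45,0,0.04],[0.003,0.45,0,0.04],[0.003,0.45,-0.09,0.04],[0.003,0.45,-0.18,0.04],[0.003,0.45,-0.263,0.04],[0.003,0.45,-0.263,0.04]]}}

```text
clock: 3.88
position: [0.5008, 0.2672, 0.1709]
ee_rot: [-0.463, -0.533, 0.536, 0.463]
ft_force: [-0.1, -0.0, 0.5]
opening: 1.001
```

{"fn": "carry_out", "kwargs": {"motion": [[0,0,0,0],[0,0,0,0],[0,0,0,0],[0,0,0,0],[0,0,0,0],[0,0,0,0],[0,0,0,0],[0,0,0,0]], "grip": 0, "force": 60}}

```text
clock: 4.88
position: [0.5023, 0.2702, 0.1736]
ee_rot: [0.462, 0.536, -0.534, -0.462]
ft_force: [-1.3, 0.5, 5.7]
opening: 0.261
```

{"fn": "carry_out", "kwargs": {"motion": [[0,0,0.01,0],[0,0,0.02,0],[0,0,0.02,0],[-0.06,0.003,0.02,0],[-0.12,0.006,0.02,0],[-0.18,0.009,0.02,0],[-0.24,0.012,0.02,0],[-0.24,0.012,0.1,0],[-0.24,0.012,0.2,0],[-0.24,0.012,0.25,0],[-0.24,0.012,0.25,0]]}}

```text
clock: 6.25
position: [0.4062, 0.275, 0.2738]
ee_rot: [0.462, 0.536, -0.534, -0.463]
ft_force: [0.2, 0.2, -3.0]
opening: 0.262
```

{"fn": "carry_out", "kwargs": {"motion": [[0.06,-0.1,0,-0.1],[0.14,-0.2,0,-0.2],[0.24,-0.3,0,-0.3],[0.35,-0.4,0,-0.43],[0.35,-0.48,0,-0.43],[0.35,-0.48,0,-0.43],[0.35,-0.48,0,-0.43],[0.35,-0.48,0,-0.43]]}}

```text
clock: 7.25
position: [0.5454, 0.0831, 0.2721]
ee_rot: [-0.545, -0.45, 0.45, 0.546]
ft_force: [-0.1, 0.3, -2.3]
opening: 0.264
```

```bash
python3 - <<'E'
from h import *
st()
im,K,Rc,o=cam('wrist'); save('w2',im); np.savez('w2',im=im,K=K,R=Rc,o=o)
E
```

```text
{'clock': 7.25, 'joints': [0.506, 0.115, -0.141, -0.0, -1.315, -2.268], 'position': [0.545, 0.083, 0.272], 'ee_rot': [-0.545, -0.45, 0.45, 0.546], 'ft_force': [-0.118, 0.307, -2.344], 'opening': 0.264}
```

View pics/w2.png

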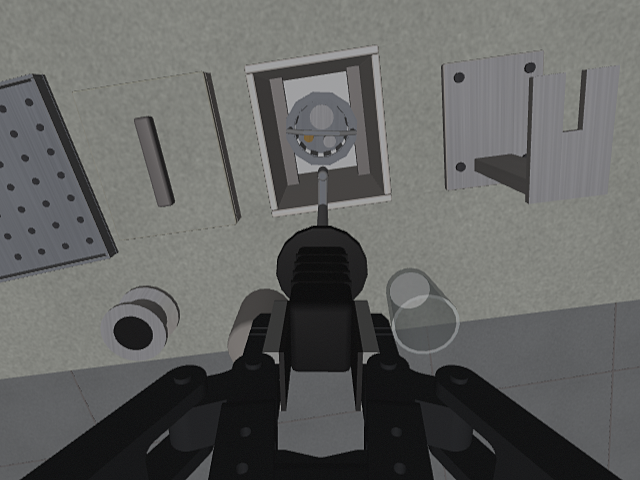

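The wrist view shows the rod held upright, with the hook tip at (323,173) pointing toward the bail. The bail runs from (288,130) to (355,133), so it is square to the hook and centred on it. Now the numeric check.

```bash
python3 - <<'E'
from h import *
a=np.load('w2.npz'); t=(a['K'],a['R'],a['o'])
print('tip',plane((323,173),.146,*t).round(4))
A=plane((288,130),-.07,*t);B=plane((355,132.5),-.07,*t);d=B-A
print('shoulders',A.round(4),B.round(4),((A+B)/2).round(4),np.linalg.norm(d),np.degrees(np.arctan2(d[1],d[0])))
print('top',plane((321,133),-.05,*t).round(4))
E
```

```text
tip [0.5141 0.0902 0.146 ]
shoulders [ 0.4904  0.0523 -0.07  ] [ 0.5092  0.133  -0.07  ] [ 0.4998  0.0926 -0.07  ] 0.08287770986027304 76.90576899626045
top [ 0.5002  0.0918 -0.05  ]
```

{"fn": "carry_out", "kwargs": {"motion": [[0,0,-0.06,0],[0,0,-0.12,0],[0,0,-0.18,0],[0,0,-0.24,0],[0,0,-0.3,0],[0,0,-0.36,0],[0,0,-0.42,0],[0,0,-0.48,0],[0,0,-0.526,0],[0,0,-0.526,0],[0,0,-0.526,0]]}}

```text
clock: 8.68
position: [0.5463, 0.0831, 0.0629]
ee_rot: [0.546, 0.45, -0.45, -0.545]
ft_force: [-0.1, -1.1, -1.9]
opening: 0.264
```

{"fn": "carry_out", "kwargs": {"motion": [[-0.015,0.004,0,0],[-0.03,0.008,0,0],[-0.045,0.012,0,0],[-0.06,0.015,0,0],[-0.077,0.02,0,0],[-0.077,0.02,0,0],[-0.077,0.02,0,0]]}}

```text
clock: 9.55
position: [0.5151, 0.0905, 0.0622]
ee_rot: [0.546, 0.45, -0.45, -0.546]
ft_force: [0.3, -0.3, -1.9]
opening: 0.26
```

```bash
python3 - <<'E'
from h import *
st()
im,K,Rc,o=cam('wrist'); save('w3',im[60:420,140:500]); np.savez('w3',im=im,K=K,R=Rc,o=o)
E
```

```text
{'clock': 9.55, 'joints': [0.55, 0.243, -0.5, 0.0, -0.828, -2.313], 'position': [0.515, 0.091, 0.062], 'ee_rot': [0.546, 0.45, -0.45, -0.546], 'ft_force': [0.267, -0.295, -1.92], 'opening': 0.26}
```

View pics/w3.png

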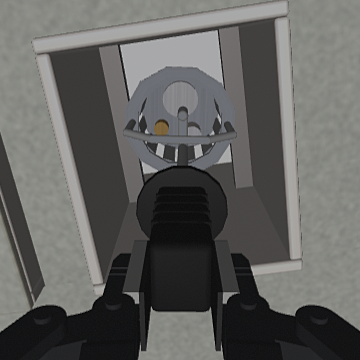

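The crop shows the hook tip at (183,113) past the bail at y≈138 and centred on it, so the hook is under the bail. I'll lift slowly.

{"fn": "carry_out", "kwargs": {"motion": [[0,0,0.02,0],[0,0,0.04,0],[0,0,0.06,0],[0,0,0.07,0],[0,0,0.08,0],[0,0,0.09,0],[0,0,0.1,0],[0,0,0.115,0],[0,0,0.13,0],[0,0,0.13,0],[0,0,0.13,0],[0,0,0.13,0]]}}

```text
clock: 11.1
position: [0.5148, 0.0904, 0.1139]
ee_rot: [-0.546, -0.449, 0.45, 0.546]
ft_force: [0.1, -0.6, -5.2]
opening: 0.257
```

{"fn": "carry_out", "kwargs": {"motion": [[0,0,0.02,0],[0,0,0.05,0],[0,0,0.09,0],[0,0,0.13,0],[0,0,0.17,0],[0,0,0.21,0],[0,0,0.25,0],[0,0,0.29,0],[0,0,0.33,0],[0,0,0.36,0],[0,0,0.38,0],[0,0,0.38,0]]}}

```text
clock: 12.6
position: [0.5151, 0.0905, 0.2665]
ee_rot: [0.546, 0.45, -0.449, -0.546]
ft_force: [0.3, 0.1, -4.7]
opening: 0.259
```

{"fn": "carry_out", "kwargs": {"motion": [[0,0,0.02,0],[0,0,0.05,0],[0,0,0.09,0],[0,0,0.13,0],[0,0,0.16,0],[0,0,0.18,0],[0,0,0.19,0],[0,0,0.19,0],[0,0,0.19,0],[0,0,0.19,0],[0,0,0.19,0]]}}

```text
clock: 13.98
position: [0.5149, 0.0904, 0.3419]
ee_rot: [-0.546, -0.449, 0.45, 0.546]
ft_force: [0.8, 0.1, -4.7]
opening: 0.262
```

```bash
python3 - <<'E'
from h import *
st()
a,K,Rc,o=cam('wrist'); b=cam('side')[0]
save('w4',np.hstack([cv2.resize(a,(400,300)),cv2.resize(b[140:380,240:560],(400,300))]))
E
```

```text
{'clock': 13.975, 'joints': [0.549, 0.043, -0.068, -0.0, -1.461, -2.313], 'position': [0.515, 0.09, 0.342], 'ee_rot': [-0.546, -0.449, 0.45, 0.546], 'ft_force': [0.756, 0.111, -4.716], 'opening': 0.262}
```

View pics/w4.png

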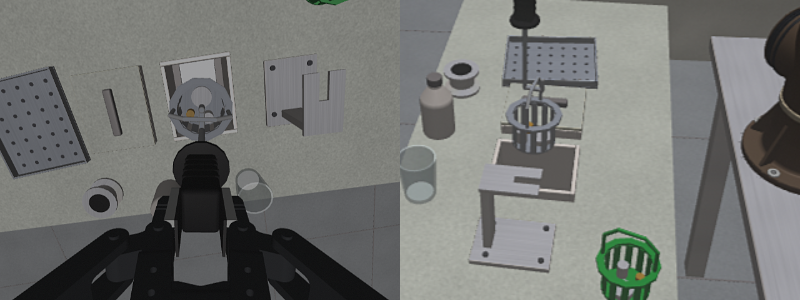

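Both panels show the basket hanging level on the hook, clear of the rim, and the wrist load is about 2.8 N. Now I'll carry it smoothly along -y to the tray.

{"fn": "carry_out", "kwargs": {"motion": [[0,-0.005,0,0],[0,-0.0175,0,0],[-0.001,-0.0375,0,0],[-0.002,-0.065,0,0],[-0.003,-0.1,0,0],[-0.004,-0.1425,0,0],[-0.006,-0.1925,0,0],[-0.008,-0.25,0,0],[-0.01,-0.3125,0,0],[-0.012,-0.375,0,0],[-0.014,-0.4375,0,0],[-0.016,-0.5,0,0]]}}

```text
clock: 15.58
position: [0.5081, -0.1114, 0.3422]
ee_rot: [0.546, 0.449, -0.449, -0.546]
ft_force: [1.3, -0.5, -5.2]
opening: 0.264
```

{"fn": "carry_out", "kwargs": {"motion": [[-0.002,-0.0625,0,0],[-0.004,-0.125,0,0],[-0.006,-0.1825,0,0],[-0.008,-0.2325,0,0],[-0.009,-0.275,0,0],[-0.01,-0.31,0,0],[-0.011,-0.335,0,0],[-0.011,-0.3525,0,0],[-0.011,-0.365,0,0],[-0.011,-0.37,0,0],[-0.011,-0.37,0,0],[-0.011,-0.37,0,0]]}}

```text
clock: 17.08
position: [0.5042, -0.2573, 0.3421]
ee_rot: [0.546, 0.45, -0.45, -0.546]
ft_force: [0.0, 0.6, -4.4]
opening: 0.26
```

```bash
python3 - <<'E'
from h import *
st()
a,K,Rc,o=cam('wrist'); b=cam('side')[0]
save('w5',np.hstack([cv2.resize(a,(400,300)),cv2.resize(b[90:330,240:560],(400,300))]))
E
```

```text
{'clock': 17.075, 'joints': [-0.126, 0.119, 0.017, -0.0, -1.469, -1.637], 'position': [0.504, -0.257, 0.342], 'ee_rot': [0.546, 0.45, -0.45, -0.546], 'ft_force': [0.035, 0.595, -4.419], 'opening': 0.26}
```

View pics/w5.png

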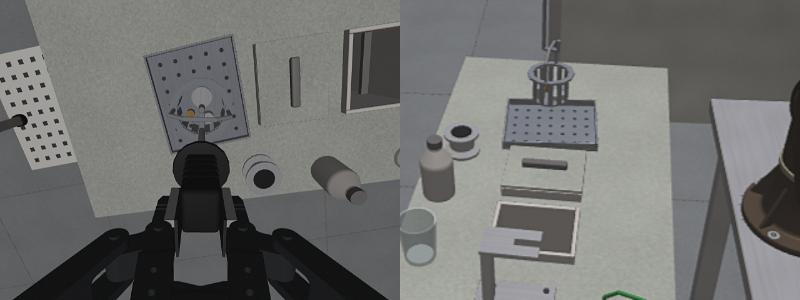

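The basket hangs still over the middle of the tray: wrist panel (203,105), side panel (550,85). I'll lower it slowly in two calls, then unhook.

{"fn": "carry_out", "kwargs": {"motion": [[0,0,-0.01,0],[0,0,-0.03,0],[0,0,-0.05,0],[0,0,-0.075,0],[0,0,-0.1,0],[0,0,-0.12,0],[0,0,-0.135,0],[0,0,-0.145,0],[0,0,-0.155,0],[0,0,-0.16,0],[0,0,-0.165,0],[0,0,-0.165,0]]}}

```text
clock: 18.68
position: [0.5041, -0.2576, 0.2761]
ee_rot: [-0.546, -0.45, 0.45, 0.546]
ft_force: [0.2, -0.2, -4.5]
opening: 0.262
```

{"fn": "carry_out", "kwargs": {"motion": [[0,0,-0.004,0],[0,0,-0.009,0],[0,0,-0.014,0],[0,0,-0.019,0],[0,0,-0.024,0],[0,0,-0.029,0],[0,0,-0.035,0],[0,0,-0.042,0],[0,0,-0.05,0],[0,0,-0.06,0],[0,0,-0.06,0],[0,0,-0.06,0]]}}

```text
clock: 20.18
position: [0.5042, -0.2576, 0.2522]
ee_rot: [0.546, 0.45, -0.45, -0.546]
ft_force: [-0.2, 0.5, -1.0]
opening: 0.257
```

{"fn": "carry_out", "kwargs": {"motion": [[0,0,-0.01,0],[0,0,-0.02,0],[0,0,-0.026,0],[0,0,-0.026,0],[0,0,-0.026,0],[0,0,-0.026,0]]}}

```text
clock: 20.92
position: [0.5042, -0.2576, 0.2419]
ee_rot: [0.546, 0.45, -0.45, -0.546]
ft_force: [0.2, -0.5, -1.6]
opening: 0.263
```

```bash
python3 - <<'E'
from h import *
st()
a,K,Rc,o=cam('wrist'); b=cam('side')[0]; np.savez('w6',im=a,K=K,R=Rc,o=o)
save('w6',np.hstack([cv2.resize(a[40:280,160:480],(400,300)),cv2.resize(b[120:240,300:460],(400,300))]))
E
```

```text
{'clock': 20.925, 'joints': [-0.127, 0.154, -0.163, 0.0, -1.253, -1.637], 'position': [0.504, -0.258, 0.242], 'ee_rot': [0.546, 0.45, -0.45, -0.546], 'ft_force': [0.194, -0.469, -1.577], 'opening': 0.263}
```

View pics/w6.png

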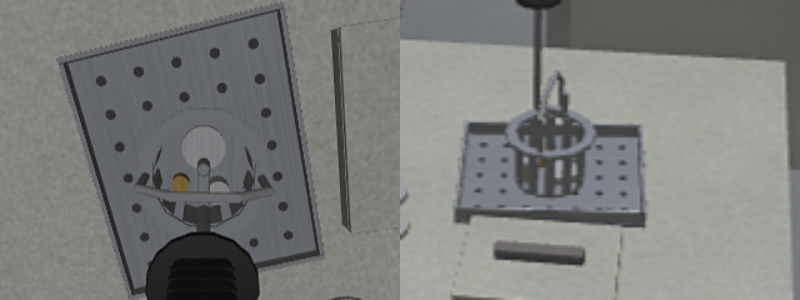

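The side panel shows the basket standing upright in the tray at (552,160). The wrist panel shows the hook tip at (203,165) below the level of the bail, and the load is off the wrist. I'll lower 4 mm more, draw the hook back, raise it and return.

{"fn": "carry_out", "kwargs": {"motion": [[0,0,-0.01,0],[0,0,-0.01,0],[0.015,-0.003,-0.01,0],[0.03,-0.007,-0.01,0],[0.05,-0.012,-0.01,0],[0.07,-0.016,-0.01,0],[0.09,-0.021,-0.01,0],[0.11,-0.025,-0.01,0],[0.125,-0.029,-0.01,0],[0.125,-0.029,-0.01,0],[0.125,-0.029,-0.01,0]]}}

```text
clock: 22.4
position: [0.554, -0.2691, 0.2377]
ee_rot: [-0.546, -0.45, 0.45, 0.546]
ft_force: [-0.0, -0.2, -2.1]
opening: 0.263
```

{"fn": "carry_out", "kwargs": {"motion": [[0,0,0.05,0],[0,0,0.1,0],[0,0,0.2,0],[0,0,0.3,0],[0,0,0.3,0],[0,0,0.3,0]]}}

```text
clock: 23.15
position: [0.5537, -0.2689, 0.3572]
ee_rot: [-0.546, -0.45, 0.45, 0.546]
ft_force: [0.9, -0.5, -2.6]
opening: 0.261
```

```bash
python3 - <<'E'
from h import *
st()
b,K,Rc,o=cam('top'); s=cam('side')[0]
save('w7',np.hstack([cv2.resize(b[200:350,370:530],(400,375)),cv2.resize(s[90:240,300:460],(400,375))]))
E
```

```text
{'clock': 23.15, 'joints': [-0.136, 0.204, 0.153, -0.001, -1.52, -1.628], 'position': [0.554, -0.269, 0.357], 'ee_rot': [-0.546, -0.45, 0.45, 0.546], 'ft_force': [0.921, -0.496, -2.609], 'opening': 0.261}
```

View pics/w7.png

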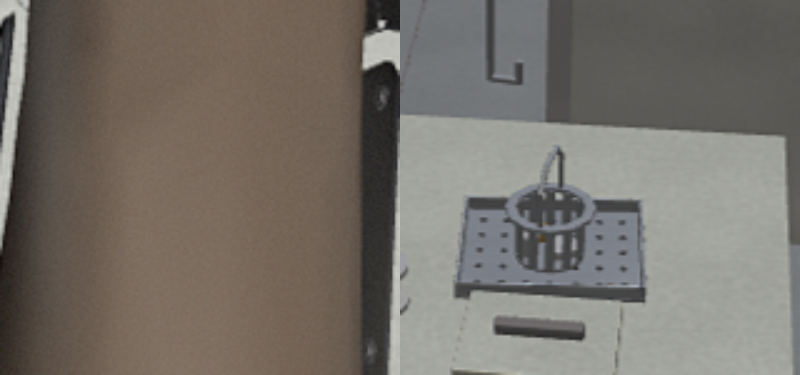

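The side panel shows the basket upright in the tray at (550,230), with the hook free above it at (505,78). The arm hides the tray in the top camera. Now I'll take the rod back.

{"fn": "carry_out", "kwargs": {"motion": [[-0.09,0.1,0,0.1],[-0.18,0.25,0,0.2],[-0.37,0.4,0,0.3],[-0.37,0.55,0,0.43],[-0.37,0.7,0,0.43],[-0.37,0.85,0,0.43],[-0.37,1,0,0.43],[-0.37,1,0,0.43],[-0.37,1,0,0.43],[-0.37,1,0,0.43]]}}

```text
clock: 24.5
position: [0.4059, 0.1303, 0.3572]
ee_rot: [-0.462, -0.535, 0.535, 0.462]
ft_force: [0.3, -0.2, -1.7]
opening: 0.26
```

{"fn": "carry_out", "kwargs": {"motion": [[0,0.1,0,0],[0,0.2,-0.1,0],[0,0.3,-0.2,0],[0,0.36,-0.3,0],[0,0.36,-0.38,0],[0,0.36,-0.435,0],[0,0.36,-0.435,0],[0,0.36,-0.435,0]]}}

```text
clock: 25.5
position: [0.407, 0.2746, 0.1848]
ee_rot: [0.463, 0.535, -0.534, -0.463]
ft_force: [0.1, 0.8, -1.8]
opening: 0.263
```

```bash
python3 - <<'E'
from h import *
st()
a=np.load('w2.npz'); im=cv2.cvtColor(a['im'],cv2.COLOR_RGB2GRAY).astype(int); t=(a['K'],a['R'],a['o'])
for v in (80,95,110,125):
    r=np.diff(im[v,515:630]); e=[515+i for i in np.where(abs(r)>14)[0]]
    print(v,e,[plane((u+.5,v),.15,*t).round(4)[:2].tolist() for u in e])
a,K,Rc,o=cam('wrist'); np.savez('w8',im=a,K=K,R=Rc,o=o)
b=cam('side')[0]
save('w8',np.hstack([cv2.resize(a[0:300,120:520],(400,300)),cv2.resize(b[220:370,270:470],(400,300))]))
E
```

```text
{'clock': 25.5, 'joints': [0.995, 0.061, -0.403, 0.001, -1.105, -2.422], 'position': [0.407, 0.275, 0.185], 'ee_rot': [0.463, 0.535, -0.534, -0.463], 'ft_force': [0.131, 0.813, -1.762], 'opening': 0.263}
80 [np.int64(528), np.int64(532), np.int64(533), np.int64(580), np.int64(585)] [[0.4778, 0.2404], [0.4783, 0.243], [0.4784, 0.2437], [0.4846, 0.2753], [0.4852, 0.2787]]
95 [np.int64(527), np.int64(528), np.int64(531), np.int64(532), np.int64(579), np.int64(584), np.int64(585)] [[0.4874, 0.2394], [0.4876, 0.2401], [0.488, 0.2421], [0.4881, 0.2428], [0.4943, 0.2747], [0.495, 0.2781], [0.4951, 0.2788]]
110 [np.int64(527), np.int64(531), np.int64(578), np.int64(583)] [[0.4975, 0.2391], [0.498, 0.2419], [0.5043, 0.2742], [0.505, 0.2776]]
125 [np.int64(526), np.int64(527), np.int64(530), np.int64(531), np.int64(576), np.int64(577), np.int64(582)] [[0.5076, 0.2381], [0.5077, 0.2388], [0.5081, 0.2409], [0.5083, 0.2416], [0.5144, 0.2729], [0.5145, 0.2736], [0.5152, 0.277]]
```

View pics/w8.png

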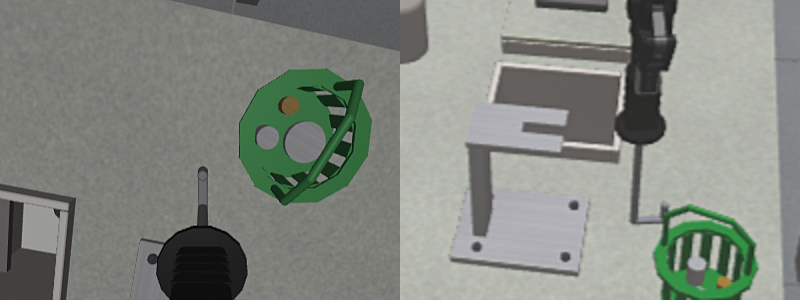

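The wrist panel shows the rod's guard at (203,265) and hook at (203,185). The side panel shows the rod in front of the fork's open end, its guard at (640,128) above fork height. Measured slot mid-line: y ≈ 0.272 − 0.057·(x − 0.478), so the straight reverse path fits. Now I'll insert and lower.

{"fn": "carry_out", "kwargs": {"motion": [[0.04,0.001,0,0],[0.08,0,0,0],[0.12,-0.003,0,0],[0.16,-0.005,0,0],[0.2,-0.008,0,0],[0.238,-0.01,0,0],[0.238,-0.01,0,0],[0.238,-0.01,0,0]]}}

```text
clock: 26.6
position: [0.5012, 0.2706, 0.1835]
ee_rot: [-0.462, -0.535, 0.535, 0.463]
ft_force: [-0.5, 0.4, -0.4]
opening: 0.262
```

{"fn": "carry_out", "kwargs": {"motion": [[0,0,-0.01,0],[0,0,-0.018,0],[0,0,-0.023,0],[0,0,-0.027,0],[0,0,-0.029,0],[0,0,-0.029,0],[0,0,-0.029,0]]}}

```text
clock: 27.48
position: [0.5015, 0.271, 0.1736]
ee_rot: [0.462, 0.535, -0.535, -0.462]
ft_force: [-4.7, -0.1, 8.3]
opening: 0.263
```

The guard is seated, with about 8 N upward on the wrist. I'll release and rise.

{"fn": "carry_out", "kwargs": {"motion": [[0,0,0.002,0],[0,0,0.002,0],[0,0,0.002,0],[0,0,0.002,0],[0,0,0.002,0],[0,0,0.002,0],[0,0,0.002,0],[0,0,0.002,0]], "grip": 1}}

```text
clock: 28.48
position: [0.5014, 0.2708, 0.1729]
ee_rot: [0.462, 0.535, -0.535, -0.462]
ft_force: [-0.2, -0.2, 0.1]
opening: 0.999
```

{"fn": "carry_out", "kwargs": {"motion": [[0,0,0.05,0],[0,0,0.1,0],[0,0,0.2,0],[0,0,0.35,0],[-0.1,-0.2,0.4,0],[-0.1,-0.4,0.4,0],[-0.1,-0.4,0.4,0],[-0.1,-0.4,0.4,0],[-0.1,-0.4,0.4,0],[-0.1,-0.4,0.4,0]]}}

```text
clock: 29.72
position: [0.4615, 0.1115, 0.3325]
ee_rot: [-0.462, -0.535, 0.535, 0.462]
ft_force: [-0.2, 0.3, 0.3]
opening: 0.997
```

```bash
python3 - <<'E'
from h import *
st()
b=np.load('side.npz'); im=cam('side')[0]; t=(b['K'],b['R'],b['o'])
d=abs(im.astype(int)-b['im']).sum(2)
for n,(x0,x1,y0,y1) in dict(rod_hanger=(295,370,248,360),beaker=(235,272,255,303),bottle=(255,286,195,252),flange=(274,306,185,218),lid=(320,390,205,250)).items():
    print(n,(d[y0:y1,x0:x1]>60).sum(),(y1-y0)*(x1-x0))
dk=im.max(2)<40; dk[:,:300]=0;dk[:,375:]=0;dk[:245]=0;dk[300:]=0
dk0=b['im'].max(2)<40; dk0[:,:300]=0;dk0[:,375:]=0;dk0[:245]=0;dk0[300:]=0
for m in(dk0,dk): ys,xs=np.nonzero(m); print('black grip+guard',len(xs),xs.mean(),ys.mean(),ys.min(),ys.max())
save('w9',np.hstack([cv2.resize(im[130:370,230:430],(500,600))]))
E
```

```text
{'clock': 29.725, 'joints': [0.653, -0.042, -0.172, -0.0, -1.441, -2.078], 'position': [0.461, 0.112, 0.333], 'ee_rot': [-0.462, -0.535, 0.535, 0.462], 'ft_force': [-0.211, 0.334, 0.303], 'opening': 0.997}
rod_hanger 62 8400
beaker 0 1776
bottle 0 1767
flange 0 1056
lid 0 3150
black grip+guard 46 339.69565217391306 281.1304347826087 253 291
black grip+guard 99 340.020202020202 276.25252525252523 253 291
```

The rod is back where it started and no bystander has moved by a single pixel. One last numeric check of the basket in the tray, then I'll hand in.

```bash
python3 - <<'E'
from h import *
b=np.load('side.npz'); im=cam('side')[0]; t=(b['K'],b['R'],b['o'])
m=(abs(im.astype(int)-b['im']).sum(2)>40)[125:215,315:405].astype(np.uint8)
n,l,s,c=cv2.connectedComponentsWithStats(m); i=1+s[1:,4].argmax(); x,y,w,h,A=s[i]
print('basket blob',x+315,y+125,w,h,A)
# expected outline for a basket standing at (0.489,-0.256)
for p in [(.489,-.256,.124),(.489,-.207,.06),(.489,-.305,.06),(.44,-.256,.06),(.538,-.256,.06),(.489,-.218,.004)]: print(p,proj(p,*t).round(1))
st()
env.job_done()
E
```

```text
basket blob 342 125 40 75 1244
(0.489, -0.256, 0.124) [359.8 152.3]
(0.489, -0.207, 0.06) [358.3 183.3]
(0.489, -0.305, 0.06) [360.3 163.4]
(0.44, -0.256, 0.06) [377.7 173.9]
(0.538, -0.256, 0.06) [341.  172.4]
(0.489, -0.218, 0.004) [358.1 198.5]
{'clock': 29.825, 'joints': [0.653, -0.042, -0.172, -0.0, -1.441, -2.078], 'position': [0.461, 0.112, 0.332], 'ee_rot': [-0.462, -0.535, 0.535, 0.462], 'ft_force': [0.245, 0.297, -1.068], 'opening': 0.997}
the job is handed in; nothing more can be done
```

The job is done and handed in at about 30 s of the 72 s allowed, with no verdict reported. I hooked the basket by its bail and lifted it out of the tank. I carried it over the lid and set it down in the draining tray, then drew the hook out. The rod is back in the hanger's fork and the gripper is open and clear.

Last checks:
- **Basket:** it was off the hook and looked upright in the tray in the last picture I viewed of it. The final image measurement puts it in the middle of the tray: its outline spans columns 342–382 with its foot at row 200. A basket standing at the tray's centre should span 341–378 with its foot at row 198.5. The outline's upper edge couldn't be checked because it ran to the edge of the area I measured (row 125, expected bail top at row 152).
- **Rod:** it rested on its guard with about 8 N upward just before I let go. In the side view it sits at its starting place, with the black grip and guard in the same columns and rows; small shading differences remain.
- **Lid, beaker, wash bottle and flange spool:** no pixel in the side view changed from the start.
- **Disagreements:** nothing failed. I took the rod's yaw as about 8° from readings between 5° and 23°, and the jaws closed squarely on the flat grip.

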